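# Lay the label roll half-way between tip box and timer

## Task

Set up the labelling place: take the roll of labels that lies on top of an upturned white foam tray and lay it flat on the bench top exactly half-way between the pipette tip box and the bench timer, on the straight line from the middle of the one to the middle of the other. Do not shift the tip box, the timer or the other roll of labels, which stays where it lies on the bench.

Things in the scene. Friction and masses are not known exactly. Their poses are not given: they have to be found in the camera images.
- label_roll_center (a point): the roll of labels to be moved: a white paper ring lying flat, 58 mm in diameter, 24 mm high, with a brown core (hole about 25 mm wide); about 50 g. At the start it lies on top of an upturned white foam tray (170x170x28 mm, fixed), in front of the robot. This point is its centre, half-way up (12 mm above its underside); z is its axis, up. Grasp it across its diameter from above.
- tip_box: pipette tip box: blue box with a clear lid (shut), 130 mm along its x, 85 mm along its y, 70 mm high, standing loose on the bench, to the left or right. Origin: centre of its underside; z up. The timer stands 0.35 to 0.39 m away (centre to centre), off one of its long (130 mm) sides, and the bench between them is clear.
- timer: bench timer: white, 64x64x22 mm, with a small grey display and three coloured push buttons, lying loose on the bench on the other side. Origin: centre of its underside; z up.
- spare_roll_center (a point): another roll of labels like the first, 58 mm in diameter, 24 mm high, lying loose directly on the bench top, to the right of the tray; to be left alone. This point is its centre, half-way up.
Mind the look-alikes: they are no part of the job. What is shaped like the part that bears label_roll_center but blue or green is not meant.

How it is judged:
By the outcome, as a careful person would: the job done as asked, in the order asked, and still so for the second after the job is handed in, with the robot touching nothing.
It also fails if it takes over 35 s, if anything falls off the work surface, if the arm or the gripper's body presses on something with over 40 N, if the wrist force passes 120 N, or if a joint passes its speed limit or range.

## Robot

A 6-joint arm with a two-finger parallel gripper is mounted at the origin on a cart in front of the work surface, level with it; the furniture and walls round the work are solid. World frame = base frame: x ahead of the robot, y to its left, z up, the work surface at z = 0. Lengths are in m, angles in rad, forces in N, time in s.
With the tool pointing down it reaches from about 0.425 to 0.95 m from the base axis. Payload 3.5 kg.
Tool frame: the origin (TCP) lies midway between the tips of the shut fingers; the grasp point (between the pads) lies 19 mm behind it; y points along the fingers, x is the direction in which the jaws open and shut, and the axes are right-handed (so a half turn about y gives the same grasp; the last joint's range is limited). The gripper opens to 85 mm and grips with 20 to 120 N. Pads are 22 mm wide; open, the fingers measure 114 mm over their backs; the gripper's body (76 mm by 85 mm) begins 54 mm behind the grasp point. The pads swing forward as they close: fully open they stand 13 mm farther back than shut.
Start: joints at [-1.43, 0.286, 1.577, -0, 1.279, -0.15], TCP at [0.194, -0.647, 0.231] pointing down, gripper open.
Joint ranges: [-2.77, 2.77], [-0.9, 2.22], [0.21, 2.48], [-1.53, 4.67], [0.24, 2.81], [-2.84, 2.84]. Speed limits (rad/s): [2.79, 2.79, 3.14, 3.14, 3.14, 3.14].

## Interface

Orientations are given as a unit quaternion [x, y, z, w].
In Python, from plant import ctrl, viewer gives the robot as it stands.
- The arm moves only by the tool step_arm, never from a script. Its argument "rows" is a list of rows, each a list of 3 entries, a list of its own where there are three numbers: the turn, a rotation vector about the tool's x, y, z in degrees, then the shift along the tool's x, y, z in mm, then the closure, from 0 (fully open) to 1 (shut). A call has 1 to 10 rows; each row is the pose to reach, as a shift and turn from the pose commanded when the call began, along the tool's axes at that moment; what a row does not reach only later rows make up. A row lasts 1/12 s, in which the tool goes at most 41.7 mm and 7.16 degrees, less where a joint would pass 70% of its speed; a pose out of reach is approached as far as the arm can. A call with a gripper value outside its range is refused whole. The fingers move at their own pace and stop on an object; "newtons" is the grip in N (left out, the last holds). Time passes only in rows, so rows that repeat a pose let the fingers close. It gives the time, the measured TCP pose, the force and the opening at its end, in the units of the state.
- ctrl.get_state(): the state, without advancing time (a new reading comes with each control period).
- viewer.read_camera(name): name is "scene" or "top" or "wrist"; returns (picture, depth): 400x640x3 uint8, red, green, blue; 400x640 float32, m along the optical axis (not along the pixel's ray), 0 where there is no reading.
- viewer.calibration(name): a dict with "K" (3x3 intrinsics, pixels), "R" (3x3) and "t" (3): a world point X has camera coordinates R X + t. Camera axes: x right, y down, z forward; pixel columns grow to the right and rows downward; lengths in m; the calibration is good to about 2 mm. A picture is of the moment at which its call begins: read the wrist's pose just before it. calibration takes no time and is no camera call; for the wrist camera it gives the pose at the moment of the call.
- ctrl.sign_off(): hands the job in, once; it reports no verdict.
The state is a dict: "time": time; "qpos": joint angles; "dq": joint speeds; "joint_efforts": joint torques, N m; "eef_pos": TCP position; "tcp_rot": TCP orientation; "contact_force": force on the tool from outside, world axes, zero at the start; "wrist_torque": the same for the moment, N m; "opening": opening from 0.0 (shut) to 1.0 (fully open).
Only numpy, scipy, OpenCV 4.12 (cv2) and the standard library are available. Lean on these libraries where they do the work, as an engineer would, in place of code of your own. Each camera call takes 0.05 s, during which the arm holds its last target.

## Working session

There is one attempt and no reset: what is moved stays moved. The work goes in short steps, Python scripts to look and compute and a tool call to move; the robot and the scene stay as the last step left them, time stands still between calls to the robot, and variables do not carry over. Pictures are saved under pics/ and viewed, and the job is handed in when it is done.

Besides the shell and the picture viewer there is one more tool, called after "Call:" as a command line: name --argument value ..., lists and objects as JSON in quotes. step_arm: Moves the arm, as the interface text tells. Its arguments: {"type":"object","properties":{"rows":{"type":"array"},"newtons":{"type":"number"}},"required":["rows"]}

```bash
mkdir -p pics; ls; python3 - <<'E'
from plant import ctrl, viewer
import cv2, numpy as np, pickle
d={}
for n in ("scene","top"):
    c=viewer.calibration(n); p,z=viewer.read_camera(n)
    d[n]=(c,p,z); cv2.imwrite(f"pics/{n}0.png",p[...,::-1]); print(n,c)
pickle.dump(d,open("v0.pkl","wb"))
print(ctrl.get_state())
E
```

```text
pics
scene {'K': array([[493.59182236,   0.        , 318.31968195],
       [  0.        , 493.59182236, 198.20318793],
       [  0.        ,   0.        ,   1.        ]]), 'R': array([[-0.74498716, -0.66704974, -0.00622703],
       [-0.50160797,  0.56632023, -0.65396548],
       [ 0.439754  , -0.48407235, -0.75649876]]), 't': array([0.40764432, 0.31615437, 0.7518795 ])}
top {'K': array([[472.45079393,   0.        , 311.50706729],
       [  0.        , 472.45079393, 199.47276307],
       [  0.        ,   0.        ,   1.        ]]), 'R': array([[ 0.0292238 , -0.99933771,  0.02168217],
       [-0.99531153, -0.03109318, -0.09158694],
       [ 0.09220045, -0.018904  , -0.99556101]]), 't': array([-0.03734676,  0.55203206,  1.00517932])}
{'time': 0.1, 'qpos': array([-1.43001000e+00,  2.87132492e-01,  1.57805903e+00, -2.92978037e-05,
        1.27857913e+00, -1.50008846e-01]), 'dq': array([ 0.00075   , -0.00183041, -0.0033791 ,  0.00177333,  0.0010607 ,
       -0.00106037]), 'joint_efforts': array([ 9.29089001e-04, -4.07293832e+01, -2.93698955e+01, -1.30033768e-04,
        3.41380794e-03,  9.26115035e-06]), 'eef_pos': array([ 0.19346248, -0.64605365,  0.23003315]), 'tcp_rot': array([-0.56662853,  0.42282765, -0.42172959,  0.56770858]), 'contact_force': array([0.58508847, 0.49592503, 0.08288268]), 'wrist_torque': array([-0.07226197,  0.04336358,  0.01110028]), 'opening': 0.9982528991270742}
```

View pics/scene0.png

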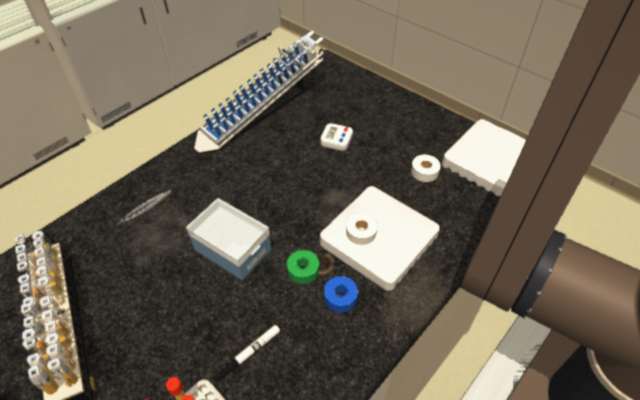

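View pics/top0.png

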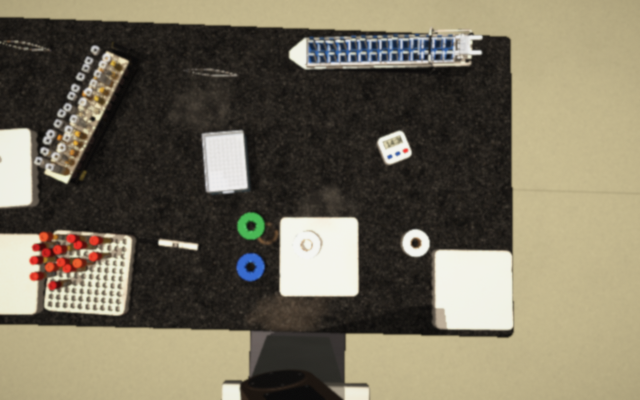

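The top view shows the tip box at about (225,161), the timer at (395,147), the roll on the tray at (307,243), and the spare roll at (415,243). In the scene view the tip box is at (228,237), the timer at (337,136) and the roll at (362,229). Next I'll measure them with depth from both views.

```bash
cat > h.py <<'E'
import numpy as np, cv2
def cloud(c,z):
    K,R,t=c["K"],c["R"],c["t"]; v,u=np.mgrid[:400,:640]
    X=np.stack([(u-K[0,2])/K[0,0]*z,(v-K[1,2])/K[1,1]*z,z],-1)
    return (X-t)@R
def proj(c,X):
    X=np.atleast_2d(X)@c["R"].T+c["t"]; p=X@c["K"].T; return p[:,:2]/p[:,2:]
def rect(P):
    (cx,cy),(w,h),a=cv2.minAreaRect(P[:,:2].astype(np.float32)*1000); return np.round([cx,cy,w,h,a],1)
E
python3 - <<'E'
from h import *; import pickle
d=pickle.load(open("v0.pkl","rb"))
for n in d:
    c,p,z=d[n]; W=cloud(c,z); ok=z>0
    px={"top":dict(box=(225,161),timer=(395,147),tray=(340,275),roll=(317,243),spare=(424,243),bench=(330,180)),
        "scene":dict(box=(228,230),timer=(337,136),tray=(390,260),roll=(350,228),spare=(417,168),bench=(280,180))}[n]
    for k,(u,v) in px.items(): print(n,k,W[v,u].round(4))
    # regions above the bench, split by approx location
    for k,zr,r in (("box",(.055,.085),.1),("box",(.02,.085),.1),("timer",(.014,.03),.06),("roll",(.044,.06),.045),("spare",(.016,.032),.045)):
        u,v=px[k]; m=ok&(W[...,2]>zr[0])&(W[...,2]<zr[1])&(np.hypot(*(W[...,:2]-W[v,u,:2]).transpose(2,0,1))<r)
        P=W[m]; print(n,k,len(P),rect(P),"mean",P.mean(0).round(4),"zmed",np.median(P[:,2]).round(4))
E
```

```text
scene box [0.6157 0.167  0.0681]
scene timer [ 0.6674 -0.1985  0.0171]
scene tray [0.3719 0.0008 0.0277]
scene roll [0.4619 0.0069 0.0509]
scene spare [ 0.4702 -0.2299  0.0222]
scene bench [ 0.681  -0.0255 -0.0009]
scene box 2870 [620.8 164.5 125.4  87.3   6.6] mean [0.6157 0.1674 0.0681] zmed 0.0688
scene box 3679 [619.2 164.4 128.7  87.3   6.6] mean [0.6099 0.1709 0.0614] zmed 0.0682
scene timer 496 [ 672.5 -202.9   62.5   66.4   23.7] mean [ 0.6713 -0.2013  0.0172] zmed 0.0171
scene roll 531 [452.3 -10.1  50.2  58.5  52.5] mean [ 0.4505 -0.0087  0.0498] zmed 0.0499
scene spare 387 [ 463.1 -247.4   51.3   58.3   61.8] mean [ 0.4613 -0.2462  0.022 ] zmed 0.0224
top box [0.6239 0.1637 0.0708]
top timer [ 0.6771 -0.2037  0.0168]
top tray [ 0.3916 -0.0867  0.0263]
top roll [ 0.4587 -0.0344  0.0521]
top spare [ 0.4656 -0.2691  0.0216]
top bench [ 0.6009 -0.0616 -0.0028]
top box 2415 [625.5 165.6 123.5  85.3   7. ] mean [0.6242 0.1647 0.0698] zmed 0.07
top box 2570 [623.6 165.4 127.3  85.3   7. ] mean [0.6225 0.1633 0.068 ] zmed 0.0699
top timer 754 [ 676.7 -201.6   63.5   64.4   23.3] mean [ 0.6764 -0.2014  0.0184] zmed 0.0183
top roll 442 [455.1 -14.6  56.8  48.7   1.7] mean [ 0.4549 -0.0146  0.0508] zmed 0.0508
top spare 560 [ 461.8 -267.7   88.3   57.1   77. ] mean [ 0.4617 -0.2585  0.0236] zmed 0.0236
```

```bash
cat >> h.py <<'E'
from scipy.spatial.transform import Rotation as Rn
def goto(st,p,yaw=None):
    "shift mm in tool axes and turn deg to reach p, tool y down, tool x at yaw deg"
    R=Rn.from_quat(st["tcp_rot"]); s=R.inv().apply(np.array(p)-st["eef_pos"])*1000
    y=R.apply([0,1,0]); x=R.apply([1,0,0]); print("tool x",x.round(3),"y",y.round(3),"yaw",np.degrees(np.arctan2(x[1],x[0])).round(1))
    out=[s.round(1)]
    if yaw is not None:
        a=np.radians(yaw); X=np.array([np.cos(a),np.sin(a),0]); Y=np.array([0,0,-1.]); T=Rn.from_matrix(np.c_[X,Y,np.cross(X,Y)])
        out.append((R.inv()*T).as_rotvec(degrees=True).round(1))
    print("shift",out[0],"dist",np.linalg.norm(s).round(),"turn",out[1:])
E
python3 - <<'E'
from h import *
from plant import ctrl,viewer
s=ctrl.get_state(); goto(s,[.46,-.01,.3],90); goto(s,[.46,-.01,.3],-90); goto(s,[.46,-.01,.3],0)
c=viewer.calibration("wrist"); print("cam pos",-c["R"].T@c["t"], "axes", c["R"].round(2), c["K"][0,0])
E
```

```text
tool x [ 0.287 -0.958 -0.002] y [-0.     0.002 -1.   ] yaw -73.3
shift [-533.1  -68.7  437.7] dist 693.0 turn [array([  -0.2, -163.3,   -0. ])]
tool x [ 0.287 -0.958 -0.002] y [-0.     0.002 -1.   ] yaw -73.3
shift [-533.1  -68.7  437.7] dist 693.0 turn [array([ 0. , 16.7, -0.1])]
tool x [ 0.287 -0.958 -0.002] y [-0.     0.002 -1.   ] yaw -73.3
shift [-533.1  -68.7  437.7] dist 693.0 turn [array([ -0.1, -73.3,  -0.1])]
cam pos [ 0.26417597 -0.62529161  0.37290355] axes [[ 0.29 -0.96 -0.  ]
 [-0.92 -0.28  0.29]
 [-0.28 -0.08 -0.96]] 338.0430072690367
```

```bash
python3 - <<'E'
from h import *
from plant import ctrl
s=ctrl.get_state(); goto(s,[.60,-.02,.3],-90)
E
```

```text
tool x [ 0.287 -0.958 -0.002] y [-0.     0.002 -1.   ] yaw -73.3
shift [-483.4  -68.8  569. ] dist 750.0 turn [array([ 0. , 16.7, -0.1])]
```

Call:
step_arm --rows '[[[0,0,0],[-242,-60,285],0],[[0,0,0],[-242,-60,285],0],[[0,0,0],[-242,-60,285],0],[[0,0,0],[-242,-60,285],0],[[0,0,0],[-242,-60,285],0],[[0,0,0],[-242,-60,285],0],[[0,0,0],[-242,-60,285],0],[[0,0,0],[-242,-60,285],0],[[0,0,0],[-242,-60,285],0],[[0,0,0],[-242,-60,285],0]]'

```text
time: 0.93
eef_pos: [0.4, -0.3284, 0.2926]
tcp_rot: [-0.568, 0.42, -0.421, 0.569]
contact_force: [-0.3, 0.1, 0.3]
opening: 0.999
```

Call:
step_arm --rows '[[[0,16.7,0],[-242,-10,285],0],[[0,16.7,0],[-242,-10,285],0],[[0,16.7,0],[-242,-10,285],0],[[0,16.7,0],[-242,-10,285],0],[[0,16.7,0],[-242,-10,285],0],[[0,16.7,0],[-242,-10,285],0],[[0,16.7,0],[-242,-10,285],0],[[0,16.7,0],[-242,-10,285],0],[[0,16.7,0],[-242,-10,285],0],[[0,16.7,0],[-242,-10,285],0]]'

```text
time: 1.77
eef_pos: [0.6027, -0.0151, 0.3006]
tcp_rot: [-0.5, 0.5, -0.499, 0.502]
contact_force: [-0.7, -0.4, -0.2]
opening: 1.0
```

```bash
python3 - <<'E'
from plant import ctrl, viewer
import cv2, numpy as np, pickle
from h import *
s=ctrl.get_state(); c=viewer.calibration("wrist"); p,z=viewer.read_camera("wrist")
pickle.dump((s,c,p,z),open("w1.pkl","wb")); cv2.imwrite("pics/w1.png",p[...,::-1])
print(s["time"],s["eef_pos"],s["qpos"].round(2),abs(s["dq"]).max()); goto(s,[.6,-.02,.3],-90)
E
```

```text
1.7667 [ 0.60270302 -0.01510081  0.30057126] [-0.19  0.08  1.68  0.    1.37  1.37] 0.0858608762080482
tool x [ 0.004 -1.    -0.002] y [ 0.     0.002 -1.   ] yaw -89.8
shift [ 4.9  0.6 -2.7] dist 6.0 turn [array([-0. ,  0.2, -0.1])]
```

View pics/w1.png

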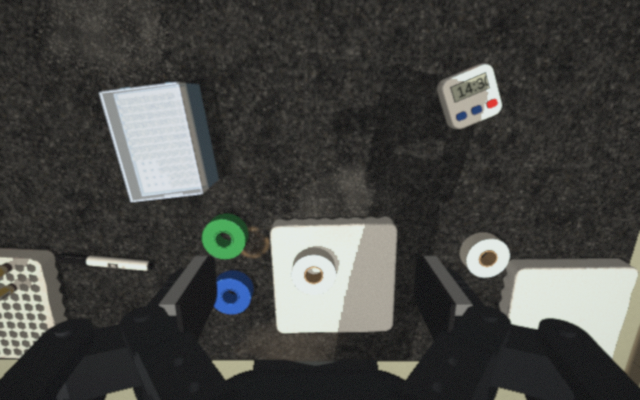

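The box is at about (158,142), the timer at (470,97), the roll on the tray at (314,270) and the spare roll at (486,257). All are fully in view. I'll measure them from a still arm.

```bash
cat > m.py <<'E'
from plant import ctrl, viewer
import pickle,sys
from h import *
def look(tag):
    s=ctrl.get_state(); c=viewer.calibration("wrist"); p,z=viewer.read_camera("wrist")
    pickle.dump((s,c,p,z),open(tag+".pkl","wb")); cv2.imwrite(f"pics/{tag}.png",p[...,::-1]); return s,c,p,z
def meas(c,z,objs):
    W=cloud(c,z)
    for k,xy,zr,r in objs:
        m=(z>0)&(W[...,2]>zr[0])&(W[...,2]<zr[1])&(np.hypot(W[...,0]-xy[0],W[...,1]-xy[1])<r)
        P=W[m]
        if len(P)<20: print(k,len(P)); continue
        print(k,len(P),"rect",rect(P),"circ",np.round(cv2.minEnclosingCircle(P[:,:2].astype(np.float32)*1000)[0],1),"z",np.median(P[:,2]).round(4))
OBJ=[("boxtop",(.622,.165),(.055,.085),.1),("timer",(.675,-.202),(.010,.03),.06),("roll",(.454,-.013),(.042,.06),.04),("spare",(.463,-.248),(.014,.032),.038),("bench",(.55,-.1),(-.02,.02),.02)]
E
python3 - <<'E'
from m import *
s,c,p,z=look("w2"); print(s["eef_pos"],abs(s["dq"]).max())
meas(c,z,OBJ)
E
```

```text
[ 0.60222474 -0.01618728  0.30036302] 0.0671970032396911
boxtop 9170 rect [622.7 164.5 123.   85.9   7.1] circ [622.6 164.1] z 0.0708
timer 2884 rect [ 674.6 -201.8   63.7   63.3   23.3] circ [ 675.  -202.8] z 0.0185
roll 1383 rect [452.1 -13.2  58.5  57.4  23.5] circ [451.7 -13. ] z 0.0516
spare 1340 rect [ 463.9 -251.    57.6   58.3    3.9] circ [ 463.8 -251.4] z 0.0236
bench 649 rect [ 550.2 -100.2   39.6   38.3   88.6] circ [ 550. -100.] z 0.0005
```

```bash
python3 - <<'E'
from m import *
d=pickle.load(open("v0.pkl","rb")); w=pickle.load(open("w2.pkl","rb")); d["wrist"]=w[1:]
a=np.radians(7); ex=np.array([np.cos(a),np.sin(a)]); ey=np.array([-np.sin(a),np.cos(a)]); o=np.array([.623,.1645])
for n in d:
    c,p,z=d[n]; W=cloud(c,z); q=W[...,:2]-o; A=q@ex*1000; B=q@ey*1000
    for lo in (.006,.02,.035,.05,.066):
        m=(z>0)&(W[...,2]>lo)&(W[...,2]<lo+.014)&(abs(A)<90)&(abs(B)<60)
        if m.sum()>30:
            k=m&(abs(B)<35); l=m&(abs(A)<50); f=lambda v:np.percentile(v,[.5,99.5]).round(1) if len(v)>20 else None
            print(n,lo,m.sum(),"x",f(A[k]),"y",f(B[l]))
E
```

```text
scene 0.006 315 x [-64.7 -61. ] y [40.3 43.2]
scene 0.02 328 x [-65.4 -61. ] y [40.6 42.9]
scene 0.035 299 x [-66.8 -60.9] y [40.6 43. ]
scene 0.05 360 x [-67.7 -61.4] y [40.7 43.8]
scene 0.066 2558 x [-63.3  59. ] y [-42.2  42.6]
top 0.006 51 x None y [-41.4 -40.6]
top 0.02 55 x None y [-41.5 -40.8]
top 0.035 51 x None y [-41.5 -40.7]
top 0.05 89 x [-62.8 -58.2] y [-41.8 -40.7]
top 0.066 2329 x [-58.6  63.2] y [-41.2  42.8]
wrist 0.006 370 x None y [-42.4 -41. ]
wrist 0.02 401 x None y [-42.6 -40.9]
wrist 0.035 410 x None y [-42.3 -40.8]
wrist 0.05 509 x None y [-42.8 -41.3]
wrist 0.066 8763 x [-60.8  60.3] y [-42.2  42.2]
```

```bash
python3 - <<'E'
from m import *
s=ctrl.get_state(); goto(s,[.452,-.013,.12],-90)
E
```

```text
tool x [ 0.003 -1.     0.   ] y [-0.002 -0.    -1.   ] yaw -89.8
shift [  -5.6  180.6 -149. ] dist 234.0 turn [array([0.1, 0.2, 0. ])]
```

Call:
step_arm --rows '[[[0,0,0],[-5,180,-149],0],[[0,0,0],[-5,180,-149],0],[[0,0,0],[-5,180,-149],0],[[0,0,0],[-5,180,-149],0],[[0,0,0],[-5,180,-149],0],[[0,0,0],[-5,180,-149],0],[[0,0,0],[-5,180,-149],0],[[0,0,0],[-5,180,-149],0],[[0,0,0],[-5,180,-149],0],[[0,0,0],[-5,180,-149],0]]'

```text
time: 2.7
eef_pos: [0.4547, -0.0157, 0.1241]
tcp_rot: [0.499, -0.499, 0.502, -0.501]
contact_force: [0.4, 0.0, 0.1]
opening: 0.998
```

```bash
python3 - <<'E'
from m import *
s,c,p,z=look("w3"); print(s["eef_pos"],abs(s["dq"]).max())
meas(c,z,OBJ[2:3]+[("tray",(.50,-.03),(.015,.04),.02)]); goto(s,[.452,-.013,.026],-90)
E
```

```text
[ 0.45469978 -0.01566213  0.12410881] 0.009825708520996653
roll 5043 rect [452.  -12.6  58.2  57.4   1.7] circ [451.9 -12.9] z 0.0517
tray 2272 rect [496.4 -30.3  32.6  39.4   1.2] circ [500. -30.] z 0.0281
tool x [-0.001 -1.     0.002] y [ 0.005 -0.002 -1.   ] yaw -90.1
shift [-2.8 98.1 -3.2] dist 98.0 turn [array([-0.3, -0.1,  0.1])]
```

View pics/w3.png

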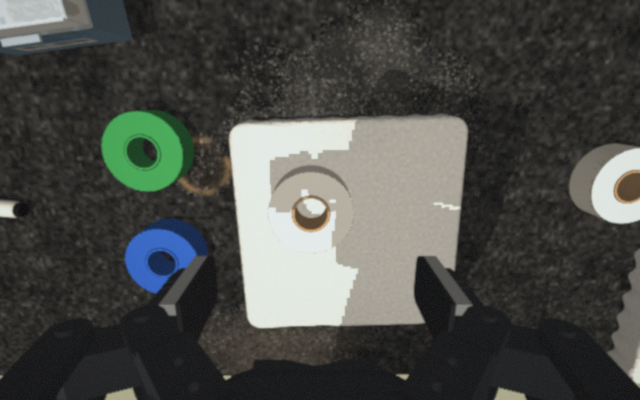

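The roll's centre, at pixel (312,210), measures (0.452, -0.0127) with its top at 0.0517. That matches 28 + 24 mm. Next I descend.

Call:
step_arm --rows '[[[-0.3,0,0],[-3,70,-3],0],[[-0.3,0,0],[-3,70,-3],0],[[-0.3,0,0],[-3,70,-3],0],[[-0.3,0,0],[-3,70,-3],0],[[-0.3,0,0],[-3,70,-3],0]]'

```text
time: 3.17
eef_pos: [0.4509, -0.0119, 0.0533]
tcp_rot: [0.501, -0.5, 0.5, -0.499]
contact_force: [-0.3, -0.8, -0.3]
opening: 0.999
```

```bash
python3 - <<'E'
from m import *
s=ctrl.get_state();print(s["eef_pos"],s["contact_force"]); goto(s,[.452,-.0127,.026],-90)
E
```

```text
[ 0.45092777 -0.01189118  0.05331782] [-0.27927136 -0.81946466 -0.33094996]
tool x [-0.    -1.     0.001] y [-0.002 -0.001 -1.   ] yaw -90.0
shift [ 0.8 27.3  1.1] dist 27.0 turn [array([ 0.1, -0. ,  0.1])]
```

Call:
step_arm --rows '[[[0,0,0],[0.5,27,1],0],[[0,0,0],[0.5,27,1],0],[[0,0,0],[0.5,27,1],0.15],[[0,0,0],[0.5,27,1],0.25],[[0,0,0],[0.5,27,1],0.35],[[0,0,0],[0.5,27,1],0.5],[[0,0,0],[0.5,27,1],0.5],[[0,0,0],[0.5,27,1],0.5],[[0,0,0],[0.5,27,1],0.5]]' --newtons 30

```text
time: 3.92
eef_pos: [0.4513, -0.0123, 0.0265]
tcp_rot: [0.501, -0.5, 0.5, -0.499]
contact_force: [-1.8, -0.2, 6.3]
opening: 0.664
```

```bash
python3 - <<'E'
from m import *
s=ctrl.get_state();print(s["eef_pos"],s["contact_force"],s["opening"],s["opening"]*85)
E
```

```text
[ 0.45130139 -0.01229821  0.02649696] [-1.81193606 -0.17042482  6.25057366] 0.6639543477086342 56.4361195552339
```

Call:
step_arm --rows '[[[0,0,0],[0,0,0],0.7],[[0,0,0],[0,-10,0],0.7],[[0,0,0],[0,-30,0],0.7],[[0,0,0],[0,-60,0],0.7],[[0,0,0],[0,-60,0],0.7],[[0,0,0],[0,-60,0],0.7],[[0,0,0],[0,-60,0],0.7]]'

```text
time: 4.5
eef_pos: [0.4499, -0.0119, 0.0846]
tcp_rot: [-0.501, 0.501, -0.499, 0.499]
contact_force: [-1.0, -0.4, -0.4]
opening: 0.665
```

```bash
python3 - <<'E'
from m import *
s,c,p,z=look("w4");print(s["eef_pos"],s["contact_force"],s["opening"]); goto(s,[.649,-.0185,.07],-90)
W=cloud(c,z); R=Rn.from_quat(s["tcp_rot"])
e=s["eef_pos"]; meas(c,z,[("rolltop",e[:2],(e[2]+.015,e[2]+.04),.036)])
E
```

```text
[ 0.44988775 -0.01186235  0.08463668] [-0.98285325 -0.37833594 -0.38027297] 0.6650800028120896
tool x [-0.001 -1.     0.   ] y [-0.005 -0.    -1.   ] yaw -90.0
shift [  6.5  13.7 199.2] dist 200.0 turn [array([ 0.3, -0. ,  0. ])]
rolltop 16548 rect [451.9 -12.9  59.4  62.5  40.1] circ [455.7 -11.9] z 0.1098
```

View pics/w4.png

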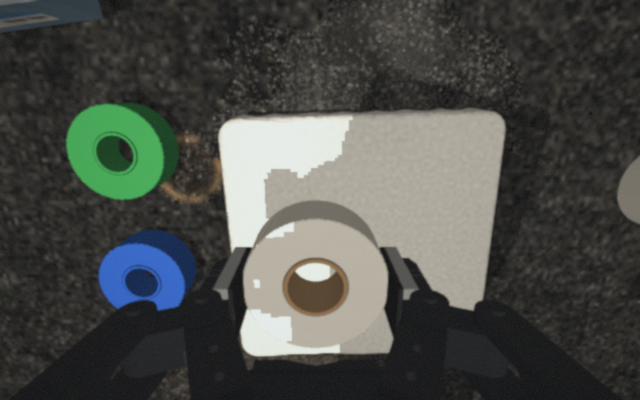

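The roll is held and level, centred at pixel (316,285). Next I carry it to above the midpoint.

Call:
step_arm --rows '[[[0.2,0,0],[3,0,30],0.7],[[0.2,0,0],[4,0,65],0.7],[[0.2,0,0],[5,5,100],0.7],[[0.2,0,0],[6,5,135],0.7],[[0.2,0,0],[6.5,10,170],0.7],[[0.2,0,0],[6.5,14,190],0.7],[[0.2,0,0],[6.5,14,199],0.7],[[0.2,0,0],[6.5,14,199],0.7],[[0.2,0,0],[6.5,14,199],0.7]]'

```text
time: 5.3
eef_pos: [0.6475, -0.0183, 0.0678]
tcp_rot: [-0.501, 0.502, -0.499, 0.499]
contact_force: [0.0, 0.4, 0.0]
opening: 0.666
```

```bash
cat >> m.py <<'E'
def ring(c,z,e,lo,hi):
    "circle fit to the outline of the top face"
    W=cloud(c,z); m=(z>0)&(W[...,2]>lo)&(W[...,2]<hi)&(np.hypot(W[...,0]-e[0],W[...,1]-e[1])<.034)
    P=W[m]; zt=np.median(P[:,2]); core=None
    q=P[abs(P[:,2]-zt)<.004]; d=np.hypot(q[:,0]-e[0],q[:,1]-e[1])
    from scipy.optimize import minimize
    # hole: centroid of missing area via inner boundary per angle
    o=np.array(e[:2]).copy()
    for _ in range(8):
        v=q[:,:2]-o; a=np.arctan2(v[:,1],v[:,0]); r=np.hypot(*v.T); ins=[]
        for k in range(36):
            t=(a>-np.pi+k*np.pi/18)&(a<=-np.pi+(k+1)*np.pi/18)
            if t.sum()>5: i=np.percentile(r[t],3); an=-np.pi+(k+.5)*np.pi/18; ins.append(o+i*np.array([np.cos(an),np.sin(an)]))
        ins=np.array(ins); A=np.c_[2*ins,np.ones(len(ins))]; s=np.linalg.lstsq(A,(ins**2).sum(1),rcond=None)[0]; o=s[:2]
    print("hole fit",o.round(4),"r",np.sqrt(s[2]+o@o).round(4),"ztop",zt.round(4),"outer mean",q[:,:2].mean(0).round(4),"rect",rect(q))
E
python3 - <<'E'
from m import *
s,c,p,z=look("w5");e=s["eef_pos"];print(e,s["contact_force"],s["opening"],abs(s["dq"]).max()); goto(s,[.649,-.0185,.0],-90)
ring(c,z,e,e[2]+.015,e[2]+.035)
meas(c,z,OBJ[:2])
w=pickle.load(open("w4.pkl","rb")); e=w[0]["eef_pos"]; print(e); ring(w[1],w[3],e,e[2]+.015,e[2]+.035)
w=pickle.load(open("w3.pkl","rb")); ring(w[1],w[3],[.452,-.0127],.042,.06)
E
```

```text
[ 0.64752599 -0.01834447  0.06781344] [0.00121268 0.39280087 0.01075585] 0.6662729587264243 0.030675047676167192
tool x [-0.001 -1.    -0.001] y [-0.005  0.001 -1.   ] yaw -90.0
shift [ 0.2 67.8  1.8] dist 68.0 turn [array([ 0.3, -0. , -0. ])]
hole fit [ 0.6491 -0.0185] r 0.0117 ztop 0.0929 outer mean [ 0.6506 -0.0185] rect [648.7 -18.9  59.   59.4  43.4]
boxtop 8513 rect [624.2 125.4  28.8 123.4  80.7] circ [626.5 139.3] z 0.0687
timer 7416 rect [ 671.9 -193.8   63.8   47.1   22.4] circ [ 673.7 -196.7] z 0.0183
[ 0.44988775 -0.01186235  0.08463668]
hole fit [ 0.4515 -0.012 ] r 0.0117 ztop 0.1098 outer mean [ 0.453 -0.012] rect [450.9 -12.3  58.5  60.4  41.9]
hole fit [ 0.4525 -0.0128] r 0.0117 ztop 0.0517 outer mean [ 0.4532 -0.0128] rect [452.  -12.6  58.2  57.4   1.7]
```

View pics/w5.png

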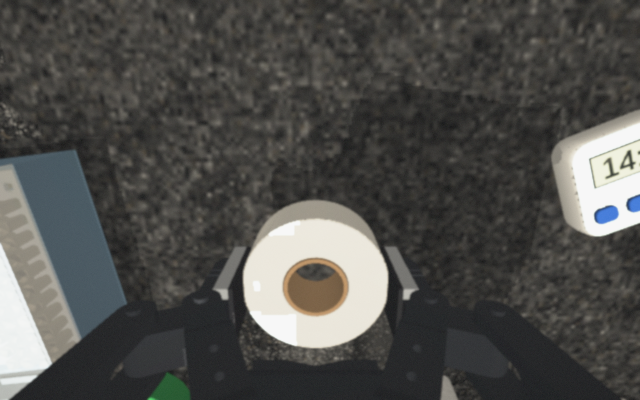

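The held roll, at pixel (316,285), is centred at (0.649, -0.0185). Its underside is about 69 mm up, and the bench is clear below it. I lower it slowly.

Call:
step_arm --rows '[[[0.2,0,0],[0,30,0.3],0.7],[[0.2,0,0],[0,50,0.3],0.7],[[0.2,0,0],[0,60,0.3],0.7],[[0.2,0,0],[0,65,0.3],0.7],[[0.2,0,0],[0,65,0.3],0.7],[[0.2,0,0],[0,65,0.3],0.7]]'

```text
time: 5.85
eef_pos: [0.6494, -0.0186, 0.0052]
tcp_rot: [0.499, -0.499, 0.501, -0.5]
contact_force: [0.4, -0.1, -0.8]
opening: 0.664
```

```bash
python3 - <<'E'
from m import *
s,c,p,z=look("w6");e=s["eef_pos"];print(e,s["contact_force"],s["opening"]); goto(s,[.6475,-.0185,.0],-90)
ring(c,z,[e[0]+.0015,e[1]],e[2]+.015,e[2]+.035)
E
```

```text
[ 0.64937302 -0.01864136  0.00520677] [ 0.43509238 -0.09197868 -0.7593607 ] 0.6641846840285146
tool x [-0.001 -1.     0.   ] y [ 0.003 -0.    -1.   ] yaw -90.0
shift [-0.1  5.2 -1.9] dist 6.0 turn [array([-0.2, -0. ,  0. ])]
hole fit [ 0.6508 -0.0188] r 0.0117 ztop 0.0303 outer mean [ 0.6524 -0.0188] rect [650.6 -18.   60.9  58.8  48.7]
```

Call:
step_arm --rows '[[[0,0,0],[0,3,-1.5],0.7],[[0,0,0],[0,5,-1.5],0.7],[[0,0,0],[0,6,-1.5],0.7],[[0,0,0],[0,6,-1.5],0.7]]'

```text
time: 6.23
eef_pos: [0.648, -0.0186, -0.0009]
tcp_rot: [0.499, -0.5, 0.501, -0.5]
contact_force: [-1.3, 0.5, 2.7]
opening: 0.668
```

```bash
python3 - <<'E'
from m import *
s,c,p,z=look("w7");e=s["eef_pos"];print(e,s["contact_force"],s["opening"])
ring(c,z,[e[0]+.0015,e[1]],e[2]+.015,e[2]+.035)
E
```

```text
[ 0.64799641 -0.01861711 -0.00090783] [-1.33887809  0.54746511  2.72812155] 0.6677168808261028
hole fit [ 0.6494 -0.0188] r 0.0117 ztop 0.0241 outer mean [ 0.6509 -0.0188] rect [649.1 -18.2  61.2  58.6  48.8]
```

The roll is down: its top is at 0.0241 and the contact force is about 2.7 N. I release gently and retreat.

Call:
step_arm --rows '[[[0,0,0],[0,0,0],0.3],[[0,0,0],[0,0,0],0.2],[[0,0,0],[0,0,0],0.1],[[0,0,0],[0,0,0],0.0],[[0,0,0],[0,0,0],0.0],[[0,0,0],[0,0,0],0.0]]'

```text
time: 6.78
eef_pos: [0.6476, -0.0186, -0.0019]
tcp_rot: [0.499, -0.5, 0.501, -0.5]
contact_force: [1.1, -0.0, 0.0]
opening: 0.998
```

Call:
step_arm --rows '[[[0,0,0],[0,-10,0],0],[[0,0,0],[0,-40,0],0],[[0,0,0],[0,-80,0],0],[[0,0,0],[0,-120,-20],0],[[0,0,0],[0,-160,-40],0],[[0,0,0],[0,-200,-50],0],[[0,0,0],[0,-240,-50],0],[[0,0,0],[0,-280,-50],0],[[0,0,0],[0,-300,-50],0],[[0,0,0],[0,-300,-50],0]]'

```text
time: 7.62
eef_pos: [0.5998, -0.019, 0.308]
tcp_rot: [0.496, -0.495, 0.505, -0.503]
contact_force: [0.6, 0.3, 1.0]
opening: 1.0
```

Call:
step_arm --rows '[[[0,0,0],[0,0,0],0],[[0,0,0],[0,0,0],0],[[0,0,0],[0,0,0],0]]'

```text
time: 7.87
eef_pos: [0.5961, -0.0183, 0.2959]
tcp_rot: [-0.5, 0.501, -0.499, 0.499]
contact_force: [-0.1, -0.3, 0.4]
opening: 1.0
```

```bash
python3 - <<'E'
from m import *
s,c,p,z=look("w8");e=s["eef_pos"];print(s["time"],e,s["contact_force"],s["opening"],abs(s["dq"]).max())
O=[o for o in OBJ if o[0]!="roll"]+[("roll",(.649,-.0185),(.014,.032),.04)]
meas(c,z,O); ring(c,z,[.649,-.0185],.014,.032)
for n in("top","scene"):
    c=viewer.calibration(n); p,z=viewer.read_camera(n); cv2.imwrite(f"pics/{n}9.png",p[...,::-1]); print(n); meas(c,z,O)
E
```

```text
7.8667 [ 0.5961367  -0.01833937  0.29592724] [-0.10457707 -0.31167117  0.41523395] 1.0000894640751323 0.008887275470479366
boxtop 9514 rect [622.6 164.5 123.   86.1   6.8] circ [622.6 164.8] z 0.0708
timer 2991 rect [ 674.7 -202.2   63.6   63.5   23.4] circ [ 674.9 -201.8] z 0.0185
spare 1376 rect [ 463.7 -250.9   58.4   57.4   13.9] circ [ 463.6 -251.6] z 0.0237
bench 674 rect [ 550.3 -100.    39.    39.     3.1] circ [ 550. -100.] z 0.0005
roll 1661 rect [648.6 -18.7  57.4  56.8  89.9] circ [648.6 -18.6] z 0.0243
hole fit [ 0.6488 -0.0186] r 0.0123 ztop 0.0243 outer mean [ 0.6491 -0.0186] rect [648.6 -18.7  57.4  56.8  89.9]
top
boxtop 2385 rect [625.4 165.6 123.3  85.4   7. ] circ [625.2 165.5] z 0.0701
timer 779 rect [ 677.1 -201.8   64.    63.6   24.2] circ [ 677.3 -201.4] z 0.0181
spare 510 rect [ 465.1 -249.6   56.6   57.3    1.2] circ [ 465.6 -250. ] z 0.0231
bench 0
roll 57 rect [629.  -11.2  46.5  12.   74.1] circ [634.8 -12.8] z 0.0226
scene
boxtop 2862 rect [622.1 164.4 127.6  87.3   6.7] circ [621.  164.3] z 0.0688
timer 551 rect [ 672.6 -203.3   63.5   68.5   23.5] circ [ 673.2 -203.1] z 0.0169
spare 455 rect [ 461.2 -250.4   56.8   59.7   26.8] circ [ 462.2 -251.1] z 0.0223
bench 208 rect [ 549.8 -100.1   38.1   37.7   40.5] circ [ 550. -100.] z -0.0007
roll 488 rect [646.4 -19.1  57.1  60.   26.4] circ [647.6 -18.1] z 0.0223
```

View pics/w8.png

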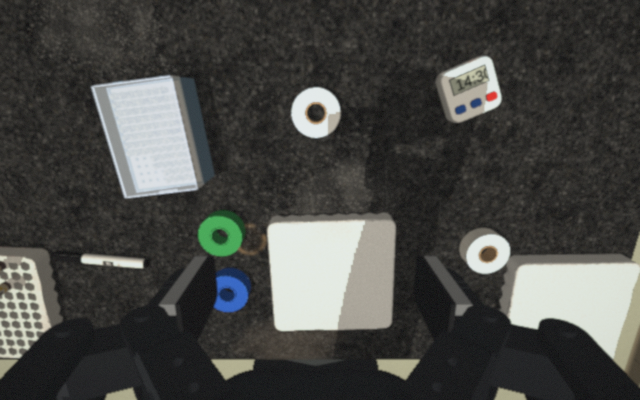

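View pics/scene9.png

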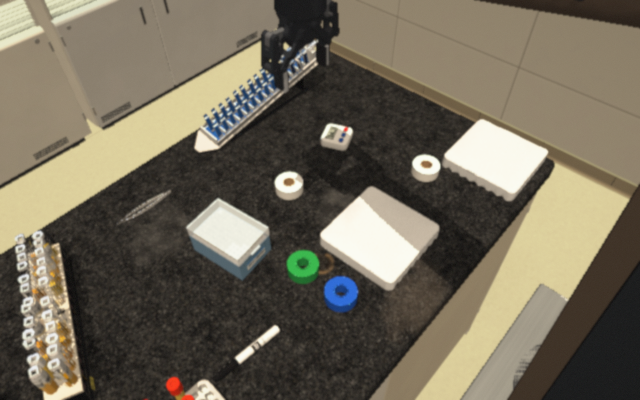

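The roll lies flat at wrist pixel (316,112), between the box at (152,137) and the timer at (470,90). The box, timer and spare roll haven't moved, and the gripper is well clear.

```bash
python3 -c "
from plant import ctrl
print(ctrl.sign_off())"
```

```text
the job is handed in; nothing more can be done
None
```

I took the roll off the foam tray and laid it flat on the bench half-way between the tip box and the timer. I then backed the gripper about 0.3 m up and clear, and handed the job in at about 8 s.

- **Placing:** in the last wrist-camera check the roll's centre was at (0.6487, -0.0187), with its top at 0.0243 m. The midpoint of the box (0.6226, 0.1645) and the timer (0.6747, -0.2022) is (0.6486, -0.0189), so the roll is within about 0.5 mm of it.
- **Scene camera:** its own readings put the roll about 2 mm from their midpoint, which fits its calibration.
- **Nothing else moved:** the box, timer and spare roll measured within about 0.5 mm of where they were before.
- **Checks that failed or disagreed:** the top camera could not confirm the roll, because it saw too little of it (only 57 points), probably because the arm was in the way. The three cameras differ by 2 to 4 mm in absolute x. The timer's top measured 17 to 18.5 mm, not the stated 22 mm, and the top of the box's lid measured about 123 mm long, not 130 mm.

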